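Clear the spacer jig, load the lens spacers and fit the keyed knob

ROBOT

A 6-joint arm with a two-finger parallel gripper is mounted at the origin on the work surface. World frame = base frame: x ahead of the robot, y to its left, z up, the work surface at z = 0. Lengths are in m, angles in rad, forces in N, time in s.
With the tool pointing down it reaches from about 0.375 to 0.925 m from the base axis. Payload 5.7 kg.
Tool frame: the origin (TCP) lies at the very end of the fingers, on their centre line; the grasp point (between the pads) lies 19 mm behind it; z points along the fingers, y is the line along which they close (so a half turn about z gives the same grasp; the last joint's range is limited). The gripper opens to 88 mm and grips with 3 to 60 N. Pads are 20 mm wide; open, the fingers measure 115 mm over their backs; the gripper's body (75 mm by 178 mm) begins 61 mm behind the grasp point.
Start: joints at [1.099, 0.359, 1.51, -0, 1.272, -0.115], TCP at [0.21, 0.562, 0.223] pointing down, gripper open.
Joint ranges: [-2.97, 2.97], [-1.01, 2.36], [0.21, 2.38], [-0.96, 4.11], [0.2, 2.71], [-2.98, 2.98]. Speed limits (rad/s): [2.39, 2.39, 3.14, 3.14, 3.14, 3.14].

INTERFACE

Orientations are given as [roll, pitch, yaw] about the fixed x, y, z axes, in that order (R = Rz(yaw) Ry(pitch) Rx(roll)).
In Python, from bench import r gives the robot as it stands.
- The arm moves only by the shell command python3 -m handwheel 'ROWS' [OPENING]. ROWS is JSON, a list of rows, each a list of 4 numbers: the shift along the tool's x, y, z in mm, then the turn about the tool's z in degrees. In form: [[x, y, z, yaw], ...]. A call has 1 to 20 rows; each row shifts and turns the commanded pose from where the row before left it, along the tool's axes as they then stand; what a row does not reach is not made up. A row lasts 1/8 s, in which the tool goes at most 62.5 mm and 10.7 degrees, less where a joint would pass 70% of its speed; a pose out of reach is approached as far as the arm can. A call with a gripper value outside its range is refused whole. OPENING is the opening, from -1 (shut) to 1 (fully open), set as the call begins (- or left out, the last holds). The fingers move at their own pace and stop on an object; the grip force is fixed at half the most. Time passes only in rows, so rows that do not move let the fingers close. It gives the time, the measured TCP pose, the force, the opening and the grip force at its end, in the units of the state.
- r.read_state(): the state, without advancing time (a new reading comes with each control period).
- r.read_camera(name): name is "scene" or "top"; returns a dict with "image" (384x512x3 uint8, blue, green, red), "K" (3x3 intrinsics, pixels), "k1" (the pictures are not rectified: a ray, as slopes to the right and down, at radius r is drawn at 1 + k1 r^2 times it, then the intrinsics apply), "eye" and "rotation" of the camera in the world. Camera axes: x right, y down, z forward; pixel columns grow to the right and rows downward; lengths in m; the calibration is good to about 2 mm. A picture is of the moment at which its call begins. There is no depth.
- r.job_done(): hands the job in; it is judged then, once.
The state is a dict: "clock": time; "joints": joint angles; "joint_velocities": joint speeds; "joint_efforts": joint torques, N m; "tcp_pos": TCP position; "orientation": TCP orientation; "force": force on the tool from outside, world axes, zero at the start; "moment": the same for the moment, N m; "gripper_width": opening from 0.0 (shut) to 1.0 (fully open); "finger_force": force on a finger pad.
Only numpy, scipy, OpenCV 4.12 (cv2) and the standard library are available. Lean on these libraries where they do the work, as an engineer would, in place of code of your own. Each camera call takes 0.05 s, during which the arm holds its last target. There are 200 camera calls.

TASK

Wipe the loose plastic chips off the jig's plate with the white scraper block, never touching them with the gripper, and stand the block back on its cork pad. Then thread every lens spacer that is there onto the arbor, the widest at the bottom and the narrowest on top, and close the stack with the grey wing knob: press it on the square drive and turn it slowly until it drops fully home on the arbor's shoulder. Leave the camera things on the shelf alone.

Things in the scene. Friction and masses are not known exactly. Their poses are not given: they have to be found in the camera images.
- jig: Spacer jig, fixed to the shelf: a flat aluminium plate 110 (its x) x 200 (its y) x 12 mm, origin at the centre of its underside; place and yaw differ from run to run. A round steel arbor, 22 mm diameter and 44 mm tall, stands on the plate 60 mm from its centre towards +y; the rest of the plate is bare.
- arbor_foot (a point): Point on the arbor's axis at the top face of the plate, where the lowest spacer rests. Axes as the jig's.
- arbor_shoulder (a point): On the arbor's axis at the top of its round part, 44 mm above the plate: the underside of a knob fully home rests here. From here up stands a brass square drive, 14 x 14 mm, 12 mm tall, topped by a dome 7 mm high. The square's angle differs in every run (seen from above, not reported); it is too stiff to turn with a lightly pressed knob. Axes as the jig's.
- wipe_area (a point): Point on the plate's top face in the middle of its bare part, 40 mm from the jig's centre towards the jig's -y; the chips lie within 60 mm of it. The plate ends 60 mm further on towards -y and 55 mm away towards +x and -x.
- knob: Grey wing knob, upright: hub 46 mm diameter, 20 mm tall; on it a wing 42 (x) x 12 (y) x 26 mm tall, gripped across the 12 mm; 60 g. Origin at the centre of the underside. A square hole 16.6 x 16.6 mm, sides parallel to the wing, 20 mm deep from below, fits the brass square in any of four quarter turns, to within about 11 degrees; otherwise the knob stops 12 mm too high, on top of the square.
- scraper: White plastic scraper block, 80 g: blade 70 (along its x) x 22 (y) x 20 mm tall, with a grip on top 40 (x) x 14 (y) x 32 mm tall; 52 mm in all. Origin at the centre of its underside. Stands on the cork pad at the start.
- pad_top (a point): Centre of the top of the cork pad, 110 x 110 x 3 mm, fixed, the scraper's place.
- spacer_66: Aluminium lens spacer, a flat ring of 66 mm outer diameter, 28 mm bore and 10 mm thickness, lying flat on the shelf. Origin at the centre of its underside, z up. Two to four of the four spacers are present.
- spacer_56: Aluminium lens spacer, a flat ring of 56 mm outer diameter, 28 mm bore and 10 mm thickness, lying flat on the shelf. Origin at the centre of its underside, z up. Two to four of the four spacers are present.
- spacer_46: Aluminium lens spacer, a flat ring of 46 mm outer diameter, 28 mm bore and 10 mm thickness, lying flat on the shelf. Origin at the centre of its underside, z up. Two to four of the four spacers are present.
- spacer_36: Aluminium lens spacer, a flat ring of 36 mm outer diameter, 28 mm bore and 10 mm thickness, lying flat on the shelf. Origin at the centre of its underside, z up. Two to four of the four spacers are present.
- chip0: Black plastic chip 16 x 11 x 7 mm, loose on the jig's plate at the start. Origin at the centre of its underside. Two or three of the three chips are present.
- chip1: Black plastic chip 16 x 11 x 7 mm, loose on the jig's plate at the start. Origin at the centre of its underside. Two or three of the three chips are present.
- chip2: Black plastic chip 16 x 11 x 7 mm, loose on the jig's plate at the start. Origin at the centre of its underside. Two or three of the three chips are present.
- lens: Bystander: silver metal lens, 68 mm diameter, 64 mm tall, upright; origin at the centre of its underside.
- hood: Bystander: black silicone lens hood, ring of 72 mm diameter, 32 mm tall; origin at the centre of its underside.
- blower: Bystander: orange blower bulb, 58 mm diameter, 80 mm tall with its nozzle up; origin at the centre of its underside.
- filter: Bystander: square glass filter in a plastic frame, 85 x 85 x 6 mm, lying flat; origin at the centre of its underside.
- cap: Bystander: round black plastic cap, 38 mm diameter, 7 mm tall, lying among the spacers; origin at the centre of its underside.
Mind the look-alikes: they are no part of the job. What is shaped like the spacer_46 but blue or orange is not meant.

How it is judged:
On the way, in this order (a step that is already met when the one before it is completed fails the run):
1. The scraper block is set down on, or just over, the bare part of the jig's plate (horizontal distance between scraper and wipe_area below 0.1 m and z of scraper in the frame of arbor_foot below 0.006 m), for 0.1 s.
2. All chips are off the jig's plate (height (world z) of each of chip0, chip1, chip2 below 0.0105 m), for 0.2 s.
3. All spacers that are there are on the arbor, wider ones below narrower ones (horizontal distance between each of spacer_66, spacer_56, spacer_46, spacer_36 and arbor_foot below 0.006 m and z of each of spacer_66, spacer_56, spacer_46, spacer_36 in the frame of arbor_foot below 0.036 m and z of spacer_66 in the frame of spacer_56 below -0.006 m and z of each of spacer_66, spacer_56 in the frame of spacer_46 below -0.006 m and z of each of spacer_66, spacer_56, spacer_46 in the frame of spacer_36 below -0.006 m), for 0.2 s.
4. The knob has dropped home on the square drive (horizontal distance between knob and arbor_shoulder below 0.004 m and z of knob in the frame of arbor_shoulder below 0.004 m and angle between knob's own z axis and vertical below 0.12 rad), for 0.2 s.
At the end, for the whole second after the job is handed in: Chips off the plate. Every present spacer on the arbor (within 6 mm of its axis, underside under 36 mm above the plate), wider below narrower. Knob upright, within 4 mm of the axis and 4 mm of the shoulder. Scraper upright on its pad, within 45 mm of its centre. All at rest (all of step 2 and all of step 3 and all of step 4 and horizontal distance between scraper and pad_top below 0.045 m and z of scraper in the frame of pad_top below 0.006 m and angle between scraper's own z axis and vertical below 0.15 rad and linear speed of each of spacer_66, spacer_56, spacer_46, spacer_36, knob, scraper below 0.03 m/s); the robot touches nothing.
It fails at once if A chip is touched with the gripper's fingers (contact force between the fingers and chip0 above 0.3 N or contact force between the fingers and chip1 above 0.3 N or contact force between the fingers and chip2 above 0.3 N).
It fails at once if A bystander (lens, hood, blower, filter, cap) is moved more than 6 cm or toppled (distance of any of lens, hood, blower, filter, cap from where it was at the start of the episode above 0.06 m or angle between any of lens, hood, blower, filter, cap's own z axis and vertical above 0.6 rad).
Of spacer_66, spacer_56, spacer_46, spacer_36 only 2 to 4 are there at a start; the rules pass over those that are not, and their reading is None.
Of chip0, chip1, chip2 only 2 to 3 are there at a start; the rules pass over those that are not, and their reading is None.
At some moment in a run one of spacer_66, spacer_56, spacer_46, spacer_36, knob may be knocked a few centimetres aside while the robot is not near it.
It also fails if it takes over 210 s, if anything falls off the work surface, if the arm or the gripper's body presses on something with over 40 N, if the wrist force passes 120 N, or if a joint passes its speed limit or range.

## Working session

There is one attempt and no reset: what is moved stays moved. The work goes in short steps, Python scripts to look and compute and a shell command to move; the robot and the scene stay as the last step left them, time stands still between calls to the robot, and variables do not carry over. Pictures are saved under pics/ and viewed, at most 14 in all, crops included, and the job is handed in when it is done.

```bash
mkdir -p pics; ls; cat > h.py <<'E'
import numpy as np, cv2
from bench import r
def cam(n,save=None):
    c=r.read_camera(n)
    if save: cv2.imwrite(f'pics/{save}.png',c['image'])
    return c
def ray(c,u,v):
    K=np.array(c['K']);k=c['k1']
    d=np.array([(u-K[0,2])/K[0,0],(v-K[1,2])/K[1,1]])
    s=d.copy()
    for _ in range(30): s=d/(1+k*(s@s))
    R=np.array(c['rotation'])
    w=R@np.array([s[0],s[1],1.]);return np.array(c['eye']),w
def onz(c,u,v,z):
    e,w=ray(c,u,v);return e+w*(z-e[2])/w[2]
def proj(c,p):
    K=np.array(c['K']);q=np.array(c['rotation']).T@(np.array(p)-np.array(c['eye']))
    s=q[:2]/q[2];s=s*(1+c['k1']*(s@s));return K[0,0]*s[0]+K[0,2],K[1,1]*s[1]+K[1,2]
def tri(c1,p1,c2,p2):
    e1,a=ray(c1,*p1);e2,b=ray(c2,*p2)
    t=np.linalg.lstsq(np.c_[a,-b],e2-e1,rcond=None)[0]
    A=e1+a*t[0];B=e2+b*t[1];return (A+B)/2,np.linalg.norm(A-B)
E
python3 - <<'E'
from h import *
np.set_printoptions(precision=4,suppress=True)
for n in('scene','top'):
    c=cam(n,n+'0');print(n,c['K'],c['k1'],c['eye'],c['rotation'])
    im=c['image'];cv2.imwrite(f'pics/{n}0b.png',cv2.resize(im,(800,600),interpolation=cv2.INTER_CUBIC))
print(r.read_state())
E
```

```text
pics
scene [[456.7725   0.     255.4985]
 [  0.     456.7725 186.7947]
 [  0.       0.       1.    ]] 0.03401993065189739 [ 1.2705 -0.109   1.1546] [-2.5357  0.0068  1.3408]
top [[426.8902   0.     253.8314]
 [  0.     426.8902 190.6615]
 [  0.       0.       1.    ]] -0.10145923511767702 [0.3328 0.0194 1.0842] [-2.9531 -0.0066 -1.551 ]
{'clock': 0.1, 'joints': array([ 1.0989,  0.3594,  1.5113, -0.    ,  1.2725, -0.1151]), 'joint_velocities': array([-0.0011, -0.002 , -0.0035, -0.0021, -0.0004,  0.0001]), 'joint_efforts': array([ -0.0004, -51.6357, -27.1406,   0.0677,   0.0276,  -0.0001]), 'tcp_pos': array([0.2093, 0.5617, 0.2219]), 'orientation': array([-3.14  , -0.0002,  2.7848]), 'force': array([-0.4696, -0.1759,  0.0947]), 'moment': array([-0.0041, -0.0004, -0.0043]), 'finger_force': 0.0, 'gripper_width': 0.9963485903190704}
```

```bash
python3 - <<'E'
s=open('h.py').read()
s=s.replace("    c=r.read_camera(n)\n","    c=r.read_camera(n);c['rotation']=Rotation.from_euler('xyz',c['rotation']).as_matrix()\n").replace("import numpy as np, cv2","import numpy as np, cv2\nfrom scipy.spatial.transform import Rotation\nnp.set_printoptions(precision=4,suppress=True)")
open('h.py','w').write(s)
E
```

```text
(no output)
```

View pics/top0b.png

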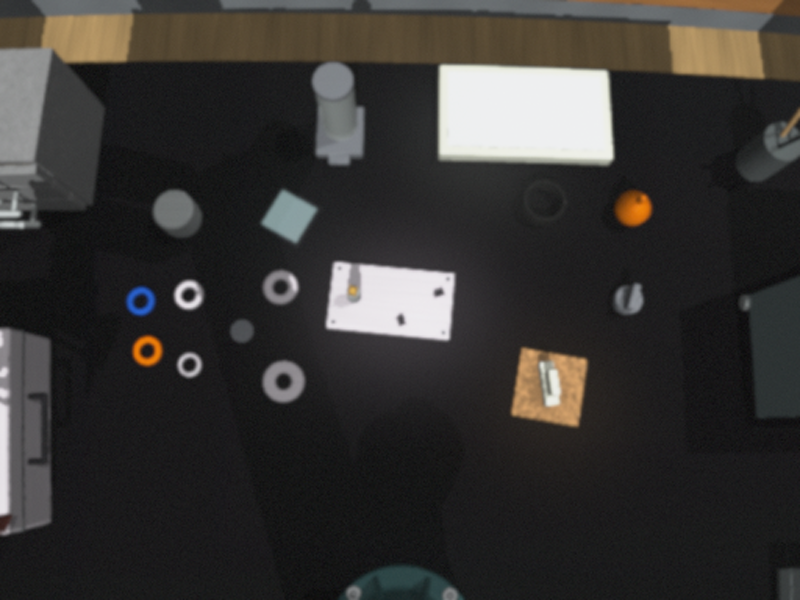

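View pics/scene0b.png

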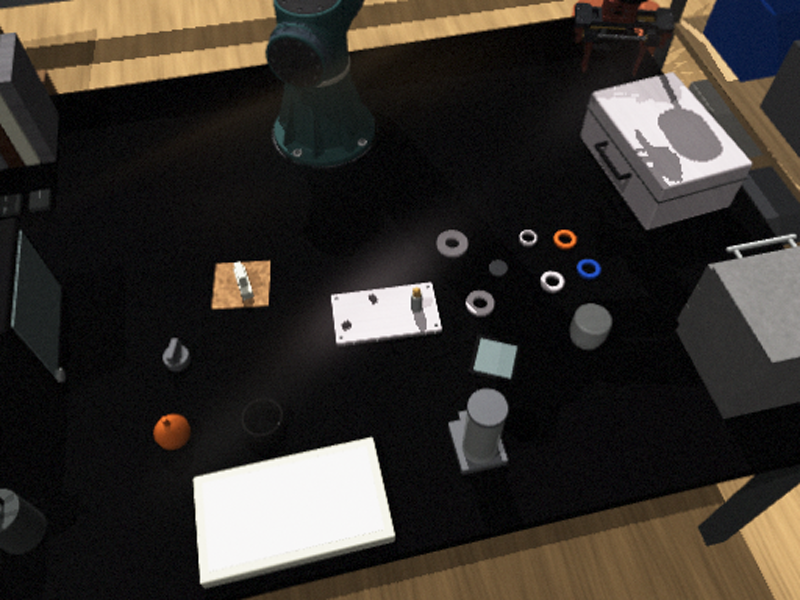

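The top view shows (in 800x600 px) four spacers: 66 at (284,381), 56 at (281,287), 46 at (188,294) and 36 at (189,365). It also shows the jig around (391,300) with its arbor at (353,290), chips at (438,292) and (401,320), the scraper at (549,385) on its pad, and the knob at (629,298). The scene view agrees with this.

```bash
cat > m.py <<'E'
from h import *
def blob(c,seed,win=26,thr=None,inv=False):
    im=c['image'].max(axis=2);u,v=[int(round(s*.64)) for s in seed]
    x0,y0=max(u-win,0),max(v-win,0);p=cv2.resize(im[y0:v+win,x0:u+win],None,fx=4,fy=4,interpolation=cv2.INTER_CUBIC)
    t,b=cv2.threshold(p,thr or 0,255,(cv2.THRESH_BINARY if thr else cv2.THRESH_BINARY+cv2.THRESH_OTSU))
    cs,_=cv2.findContours(b,cv2.RETR_EXTERNAL,cv2.CHAIN_APPROX_NONE)
    k=max(cs,key=cv2.contourArea)
    f=lambda q:((q[0]+.5)/4-.5+x0,(q[1]+.5)/4-.5+y0)
    e=cv2.fitEllipse(k);return f(e[0]),np.array(e[1])/4,e[2],t,np.array([f(q[0]) for q in k])
if __name__=='__main__':
    T,S=cam('top'),cam('scene')
    seeds=dict(s66=((284,381),(452,243)),s56=((281,287),(480,303)),s46=((188,294),(552,281)),s36=((189,365),(528,237)))
    for n,(a,b) in seeds.items():
        A,B=blob(T,a),blob(S,b)
        P,e=tri(T,A[0],S,B[0]);print(n,A[1],B[1],'top',onz(T,*A[0],.008)[:2],'scene',onz(S,*B[0],.006)[:2],'tri',P,e)
    a=blob(T,(391,300),50,120);b=blob(S,(386,313),45,120)
    for c,q in((T,a),(S,b)):
        k=cv2.approxPolyDP(q[4].astype(np.float32),8,True)[:,0];print(k, [onz(c,*p,.012)[:2] for p in k])
    for n,p,z in(('arbordome',((353,290),(417,290)),.075),('chip',((438,292),(347,325)),.015),('chip',((401,320),(373,299)),.015),('knobtop',((634,290),(174,342)),.046),('scr',((548,380),(241,275)),.052),('pad',((550,386),(241,284)),.003)):
        print(n,tri(T,np.array(p[0])*.64,S,np.array(p[1])*.64),onz(T,*np.array(p[0])*.64,z)[:2])
    for n,c,(u,v) in (('ta',T,(353,290)),('tk',T,(629,298)),('ts',T,(549,385)),('sa',S,(417,298)),('sk',S,(176,352)),('ss',S,(241,282))):
        u,v=int(u*.64),int(v*.64);cv2.imwrite(f'pics/{n}.png',cv2.resize(c['image'][v-32:v+32,u-32:u+32],(260,260),interpolation=cv2.INTER_CUBIC))
    I=lambda n:cv2.imread(f'pics/{n}.png')
    cv2.imwrite('pics/mos.png',np.vstack([np.hstack([I('ta'),I('tk'),I('ts')]),np.hstack([I('sa'),I('sk'),I('ss')])]))
E
python3 m.py
```

```text
s66 [26.4408 27.0122] [17.0332 20.1384] top [0.3986 0.1965] scene [0.3988 0.1971] tri [0.3987 0.197  0.0059] 0.000244831623398324
s56 [21.3676 22.8701] [16.0115 18.1925] top [0.5535 0.2087] scene [0.5537 0.2099] tri [0.5539 0.2094 0.0063] 0.0007681802370032905
s46 [18.3078 18.9709] [12.9552 15.4884] top [0.537  0.3625] scene [0.537  0.3637] tri [0.5373 0.3633 0.0065] 0.0004977631047515335
s36 [15.4863 15.8361] [ 9.7585 11.1916] top [0.4214 0.3521] scene [0.4203 0.3536] tri [0.4215 0.3526 0.0075] 0.0007036477632177424
[[213.125 167.875]
 [209.125 209.875]
 [287.125 216.875]
 [290.125 174.375]] [array([0.5952, 0.1228]), array([0.4855, 0.1288]), array([ 0.4717, -0.0692]), array([ 0.5822, -0.0764])]
[[276.375 181.625]
 [212.125 188.125]
 [214.625 218.625]
 [281.875 210.625]] [array([0.494 , 0.1306]), array([ 0.472 , -0.0654]), array([ 0.5798, -0.0772]), array([0.5987, 0.1198])]
arbordome (array([0.5384, 0.0867, 0.0669]), np.float64(0.0040480137163321035)) [0.5365 0.0841]
chip (array([ 0.5489, -0.0503,  0.0121]), np.float64(0.002018539177897261)) [ 0.5482 -0.0511]
chip (array([0.5014, 0.0097, 0.0107]), np.float64(0.0023890909146581617)) [0.5006 0.0086]
knobtop (array([ 0.5476, -0.3569,  0.0678]), np.float64(0.0023148662658998616)) [ 0.5521 -0.3662]
scr (array([ 0.4059, -0.2266,  0.0375]), np.float64(0.0044746485103768635)) [ 0.4051 -0.221 ]
pad (array([ 0.3991, -0.2355,  0.0012]), np.float64(0.0008729421232628801)) [ 0.3989 -0.2355]
```

View pics/mos.png

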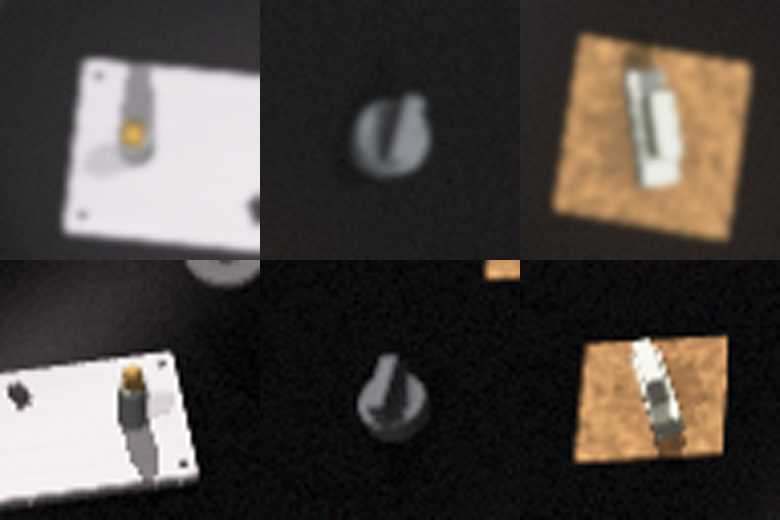

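The crops show the brass square and dome on the arbor, the knob's wing tilted about 25° from the image vertical, and the scraper's grip tilted by about 8°. I'll refine the poses by fitting silhouettes in both views.

```bash
cat > fit.py <<'E'
from h import *
from scipy.optimize import minimize
SS=4
def box(cx,cy,z0,z1,lx,ly): return np.array([[cx+a*lx/2,cy+b*ly/2,z] for a in(-1,1) for b in(-1,1) for z in(z0,z1)])
def cyl(z0,z1,d): t=np.linspace(0,2*np.pi,40,endpoint=False);return np.array([[d/2*np.cos(a),d/2*np.sin(a),z] for a in t for z in(z0,z1)])
MOD=dict(knob=[cyl(0,.02,.046),box(0,0,.02,.046,.042,.012)],scraper=[box(0,0,0,.02,.07,.022),box(0,0,.02,.052,.04,.014)],
 plate=[box(0,0,0,.012,.11,.2)],brass=[box(0,0,0,.012,.014,.014),cyl(.012,.015,.013),cyl(.015,.019,.007)])
def spacer(d): return [cyl(0,.01,d)]
def sil(c,parts,x,y,z,a,o,n):
    m=np.zeros((n*SS,n*SS),np.uint8);ca,sa=np.cos(a),np.sin(a)
    for p in parts:
        w=np.c_[x+ca*p[:,0]-sa*p[:,1],y+sa*p[:,0]+ca*p[:,1],z+p[:,2]]
        q=np.array([proj(c,v) for v in w]);q=((q-o+.5)*SS-.5)
        cv2.fillConvexPoly(m,np.round(cv2.convexHull(q.astype(np.float32))*16).astype(np.int32),1,shift=4)
    return cv2.resize(m.astype(np.float32),(n,n),interpolation=cv2.INTER_AREA)
def fit(cs,parts,z,x0,maskf,yaws=(0,),win=30):
    D=[]
    for c in cs:
        u=np.round(proj(c,[x0[0],x0[1],z+.02])).astype(int)-win;o=np.maximum(u,0);n=2*win
        p=c['image'][o[1]:o[1]+n,o[0]:o[0]+n];D.append((c,o,n,maskf(p)))
    f=lambda v:sum(np.abs(cv2.GaussianBlur(sil(c,parts,v[0]/1e3,v[1]/1e3,z,v[2]/30,o,n),(0,0),.7)-m).sum() for c,o,n,m in D)
    best=min((minimize(f,[x0[0]*1e3,x0[1]*1e3,np.radians(a)*30],method='Nelder-Mead',options=dict(initial_simplex=np.array([x0[0]*1e3,x0[1]*1e3,np.radians(a)*30])+np.array([[0,0,0],[5,0,0],[0,5,0],[0,0,4]]),maxiter=150)) for a in yaws),key=lambda s:s.fun)
    return best.x[0]/1e3,best.x[1]/1e3,np.degrees(best.x[2]/30),best.fun
def mx(t): return lambda p:np.clip((p.max(2).astype(float)-t+12)/24,0,1).astype(np.float32)
def white(p):
    h=cv2.cvtColor(p,cv2.COLOR_BGR2HSV).astype(int);return ((h[...,1]<90)&(h[...,2]>75)).astype(np.float32)
def brass(p):
    h=cv2.cvtColor(p,cv2.COLOR_BGR2HSV).astype(int);return ((h[...,1]>90)&(h[...,2]>60)&(h[...,0]<35)).astype(np.float32)
E
python3 - <<'E'
from fit import *
T,S=cam('top'),cam('scene')
for cs in([T],[S],[T,S]):
    print('plate',fit(cs,MOD['plate'],0,(.535,.027),lambda p:cv2.morphologyEx(mx(120)(p),cv2.MORPH_CLOSE,np.ones((9,9))),(-5,),55))
    print('knob',fit(cs,MOD['knob'],0,(.548,-.360),mx(60),(0,45,90,135)))
    print('scr',fit(cs,MOD['scraper'],.003,(.405,-.23),white,(8,)))
    print('brass',fit(cs,MOD['brass'],.056,(.539,.087),brass,(0,20,45,65),20))
E
```

```text
plate (np.float64(0.5346854329878932), np.float64(0.027030170191598073), np.float64(-4.379582023560735), np.float64(194.60260009765625))
knob (np.float64(0.5430437777453101), np.float64(-0.3685630304323188), np.float64(-14.774796466096566), np.float64(53.91962432861328))
scr (np.float64(0.40312448771388365), np.float64(-0.23045684437575067), np.float64(8.680648826472524), np.float64(57.5175895690918))
brass (np.float64(0.5390245198664103), np.float64(0.08701586853365113), np.float64(21.112032143957524), np.float64(19.626407623291016))
plate (np.float64(0.5319925204983281), np.float64(0.026657133280018244), np.float64(-4.349882707763), np.float64(359.47174072265625))
knob (np.float64(0.536601056662291), np.float64(-0.3690770815337953), np.float64(149.50909828885761), np.float64(138.38555908203125))
scr (np.float64(0.4026069907217035), np.float64(-0.23008856020704127), np.float64(7.7525596235308125), np.float64(38.68219757080078))
brass (np.float64(0.5397945850140674), np.float64(0.08583704903745863), np.float64(-13.499050770559663), np.float64(13.11832332611084))
plate (np.float64(0.5340750323009098), np.float64(0.02668969400036972), np.float64(-4.492480629423577), np.float64(569.6651611328125))
knob (np.float64(0.5425387502931988), np.float64(-0.3680292985644169), np.float64(163.7506102084508), np.float64(202.06906127929688))
scr (np.float64(0.4029200202381049), np.float64(-0.23039128434568645), np.float64(8.62866089380954), np.float64(97.02769470214844))
brass (np.float64(0.5388263888888889), np.float64(0.08585416666666666), np.float64(76.19389766412995), np.float64(34.599342346191406))
```

```bash
cat > go.py <<'E'
# go.py x y z [objyaw_deg of finger-closing-normal axis; tool x parallel to it]: shift if translating first, then turn, or turn first
import sys
from h import *
s=r.read_state();R=Rotation.from_euler('xyz',s['orientation']).as_matrix()
p=np.array([float(a) for a in sys.argv[1:4]]);y=np.degrees(np.arctan2(R[1,0],R[0,0]))
d=1e3*R.T@(p-s['tcp_pos']);print('clock %.2f yaw %.1f pos'%(s['clock'],y),s['tcp_pos'],'translate now',d.round(1))
if len(sys.argv)>4:
    for k in(0,180,-180,360,-360):
        ty=float(sys.argv[4])+k;t=-(ty-y)
        j6=s['joints'][5]+np.radians(t)+np.arctan2(p[1],p[0])-s['joints'][0]
        if abs(j6)<2.9 and abs(t)<200:
            R2=R@Rotation.from_euler('z',t,degrees=True).as_matrix();print('turn %.1f j6 %.2f then'%(t,j6),(1e3*R2.T@(p-s['tcp_pos'])).round(1))
E
python3 go.py .45 .2 .2; python3 go.py .403 -.2304 .12 8.6
```

```text
clock 0.30 yaw 159.6 pos [0.2095 0.562  0.2223] translate now [-351.8 -255.1   22.5]
clock 0.30 yaw 159.6 pos [0.2095 0.562  0.2223] translate now [-458.2 -674.8  102.7]
turn 151.0 j6 0.90 then [ 72.9 812.4 102.7]
turn -29.0 j6 -2.24 then [ -72.9 -812.4  102.7]
```

```bash
python3 -m handwheel '[[-32,-23,2,0],[-32,-23,2,0],[-32,-23,2,0],[-32,-23,2,0],[-32,-23,2,0],[-32,-23,2,0],[-32,-23,2,0],[-32,-23,2,0],[-32,-23,2,0],[-32,-23,2,0],[-32,-23,2,0],[0,0,0,-10],[0,0,0,-10],[0,0,0,-9],[0,0,0,0]]' -0.3; python3 go.py .403 -.2304 .10 8.6
```

```text
clock: 2.17
tcp_pos: [0.451, 0.2021, 0.2007]
orientation: [-3.142, -0.0, -2.994]
force: [-0.7, 0.3, 0.3]
gripper_width: 0.349
finger_force: 0.0
clock 2.17 yaw -171.5 pos [0.451  0.2021 0.2007] translate now [ 111.2 -420.7  100.7]
turn -0.1 j6 -2.24 then [ 112.2 -420.5  100.7]
turn 179.9 j6 0.90 then [-112.2  420.5  100.7]
```

```bash
python3 -m handwheel '[[9.3,-35,8,0],[9.3,-35,8,0],[9.3,-35,8,0],[9.3,-35,8,0],[9.3,-35,8,0],[9.3,-35,8,0],[9.3,-35,8,0],[9.3,-35,8,0],[9.3,-35,8,0],[9.3,-35,8,0],[9.3,-35,8,0],[9.3,-35,8,0],[0,0,0,0],[0,0,0,0]]'; python3 go.py .403 -.2304 .027 8.6
```

```text
clock: 3.92
tcp_pos: [0.4029, -0.2291, 0.1047]
orientation: [3.141, -0.0, -2.995]
force: [0.4, 0.2, -0.6]
gripper_width: 0.352
finger_force: 0.0
clock 3.92 yaw -171.6 pos [ 0.4029 -0.2291  0.1047] translate now [ 0.1 -1.4 77.7]
turn -0.2 j6 -2.24 then [ 0.1 -1.4 77.7]
turn 179.8 j6 0.90 then [-0.1  1.4 77.7]
```

```bash
python3 - <<'E'
from h import *
a=[]
for n,p in(('top',[.403,-.23,.055]),('scene',[.403,-.23,.055])):
    c=cam(n);u,v=np.round(proj(c,p)).astype(int);a.append(cv2.resize(c['image'][v-45:v+45,u-45:u+45],(390,390),interpolation=cv2.INTER_CUBIC))
cv2.imwrite('pics/scr1.png',np.hstack(a))
E
```

```text
(no output)
```

View pics/scr1.png

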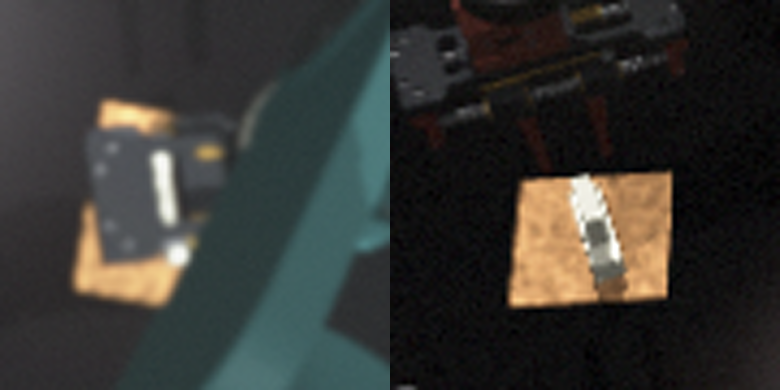

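The gripper straddles the scraper: in the right crop the fingers at x≈535 and 600 sit above the grip at (590,200). Next I descend and close.

```bash
python3 -m handwheel '[[0,-1.4,20,0],[0,0,20,0],[0,0,20,0],[0,0,17,0],[0,0,0,0],[0,0,0,0]]' && python3 -m handwheel '[[0,0,0,0],[0,0,0,0],[0,0,0,0],[0,0,0,0],[0,0,0,0],[0,0,0,0]]' -1 && python3 -m handwheel '[[0,0,-15,0],[0,0,-20,0],[0,0,-20,0],[0,0,0,0],[0,0,0,0]]'; python3 go.py .541 .04 .08 -4.4
```

```text
clock: 4.78
tcp_pos: [0.4038, -0.2308, 0.0283]
orientation: [-3.141, 0.0, -2.992]
force: [-0.0, -0.5, 0.5]
gripper_width: 0.351
finger_force: 0.0
clock: 5.52
tcp_pos: [0.4037, -0.2314, 0.0282]
orientation: [-3.141, 0.001, -2.992]
force: [0.0, 1.3, 6.5]
gripper_width: 0.159
finger_force: 30.0
clock: 6.15
tcp_pos: [0.403, -0.2309, 0.0822]
orientation: [3.141, -0.0, -2.992]
force: [0.2, -0.5, -1.5]
gripper_width: 0.154
finger_force: 30.0
clock 6.15 yaw -171.4 pos [ 0.403  -0.2309  0.0822] translate now [-176.8  247.4    2.2]
turn 13.0 j6 -1.42 then [-116.8  280.7    2.2]
turn 193.0 j6 1.72 then [ 116.8 -280.7    2.2]
```

```bash
python3 -m handwheel '[[0,0,0,6.5],[0,0,0,6.5],[0,0,0,0]]'; python3 go.py .5058 .0433 .08 -4.4
```

```text
clock: 6.52
tcp_pos: [0.4027, -0.2307, 0.0817]
orientation: [3.141, -0.002, 3.065]
force: [0.3, -0.4, 0.2]
gripper_width: 0.155
finger_force: 30.0
clock 6.53 yaw 175.6 pos [ 0.4027 -0.2307  0.0817] translate now [-81.8 281.1   1.9]
turn 180.0 j6 1.73 then [  81.7 -281.1    1.9]
turn 0.0 j6 -1.41 then [-81.7 281.1   1.9]
```

```bash
python3 -m handwheel '[[-10,35,0,0],[-10,35,0,0],[-10,35,0,0],[-10,35,0,0],[-10,35,0,0],[-10,35,0,0],[-10,35,0,0],[-11,36,0,0],[0,0,0,0],[0,0,0,0]]'; python3 go.py .5058 .0433 .038 -4.4
```

```text
clock: 7.78
tcp_pos: [0.5051, 0.0425, 0.0821]
orientation: [-3.141, -0.001, 3.066]
force: [0.3, 0.5, -1.4]
gripper_width: 0.157
finger_force: 30.0
clock 7.78 yaw 175.7 pos [0.5051 0.0425 0.0821] translate now [-0.7  0.9 44.1]
turn 180.1 j6 1.73 then [ 0.7 -0.9 44.1]
turn 0.1 j6 -1.41 then [-0.7  0.9 44.1]
```

```bash
python3 -m handwheel '[[0,1,12,0],[0,0,12,0],[0,0,12,0],[0,0,8,0],[0,0,0,0],[0,0,0,0]]'; python3 -m handwheel '[[0,-8,0,0],[0,-8,0,0],[0,-8,0,0],[0,-8,0,0],[0,-8,0,0],[0,-8,0,0],[0,-8,0,0],[0,-8,0,0],[0,-8,0,0],[0,-8,0,0],[0,-8,0,0],[0,-8,0,0],[0,-8,0,0],[0,-8,0,0],[0,-8,0,0],[0,-8,0,0],[0,-8,0,0],[0,0,0,0]]'; python3 -m handwheel '[[0,0,-20,0],[0,0,-20,0],[0,0,0,0]]'; python3 go.py .558 -.018 .08 -4.4
```

```text
clock: 8.52
tcp_pos: [0.506, 0.0437, 0.0385]
orientation: [-3.141, -0.0, 3.064]
force: [-0.2, 0.2, -1.4]
gripper_width: 0.157
finger_force: 30.0
clock: 10.78
tcp_pos: [0.4955, -0.0925, 0.0387]
orientation: [-3.141, 0.0, 3.063]
force: [-1.3, 0.1, -0.1]
gripper_width: 0.157
finger_force: 30.0
clock: 11.15
tcp_pos: [0.4966, -0.092, 0.0798]
orientation: [-3.141, 0.003, 3.064]
force: [0.1, 0.2, -0.9]
gripper_width: 0.153
finger_force: 30.0
clock 11.15 yaw 175.6 pos [ 0.4966 -0.092   0.0798] translate now [-55.5  78.6  -0.1]
turn 180.0 j6 1.62 then [ 55.6 -78.5  -0.1]
turn -0.0 j6 -1.53 then [-55.6  78.5  -0.1]
```

```bash
python3 - <<'E'
from h import *
a=[]
for n,p in(('top',[.52,-.03,.012]),('scene',[.52,-.03,.012])):
    c=cam(n);u,v=np.round(proj(c,p)).astype(int);a.append(cv2.resize(c['image'][v-65:v+65,u-65:u+65],(390,390),interpolation=cv2.INTER_CUBIC))
cv2.imwrite('pics/wipe1.png',np.hstack(a))
E
```

```text
(no output)
```

View pics/wipe1.png

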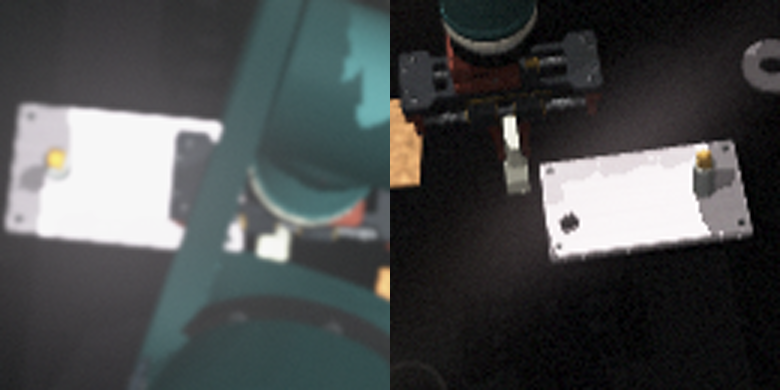

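Chip B is off the plate. The other chip is still at (568,222) in the right-hand crop, so I'll make a second pass.

```bash
python3 -m handwheel '[[-16,25,0,0],[-16,25,0,0],[-16,25,0,0],[0,0,0,0],[0,0,12,0],[0,0,12,0],[0,0,12,0],[0,0,5.5,0],[0,0,0,0],[0,0,0,0]]'; python3 -m handwheel '[[0,-8,0,0],[0,-8,0,0],[0,-8,0,0],[0,-8,0,0],[0,-8,0,0],[0,-8,0,0],[0,-8,0,0],[0,-8,0,0],[0,-8,0,0],[0,-8,0,0],[0,0,0,0]]'; python3 -m handwheel '[[0,0,-20,0],[0,0,-20,0],[0,0,0,0]]'; python3 go.py .4035 -.2325 .08 8.6
```

```text
clock: 12.5
tcp_pos: [0.5491, -0.021, 0.037]
orientation: [-3.141, -0.0, 3.064]
force: [0.4, -0.2, -0.5]
gripper_width: 0.155
finger_force: 30.0
clock: 13.88
tcp_pos: [0.543, -0.1012, 0.0372]
orientation: [-3.141, 0.0, 3.063]
force: [-0.3, 0.0, -0.3]
gripper_width: 0.155
finger_force: 30.0
clock: 14.25
tcp_pos: [0.5441, -0.1007, 0.0784]
orientation: [-3.141, 0.003, 3.064]
force: [-0.7, -0.0, -1.1]
gripper_width: 0.161
finger_force: 30.0
clock 14.25 yaw 175.6 pos [ 0.5441 -0.1007  0.0784] translate now [ 130.  -142.3   -1.9]
turn 167.0 j6 0.90 then [-158.7  109.3   -1.9]
turn -13.0 j6 -2.24 then [ 158.7 -109.3   -1.9]
```

```bash
python3 - <<'E'
from h import *
a=[]
for n,p in(('top',[.52,-.03,.012]),('scene',[.52,-.03,.012])):
    c=cam(n);u,v=np.round(proj(c,p)).astype(int);a.append(cv2.resize(c['image'][v-65:v+65,u-65:u+65],(390,390),interpolation=cv2.INTER_CUBIC))
cv2.imwrite('pics/wipe2.png',np.hstack(a))
E
```

```text
(no output)
```

View pics/wipe2.png

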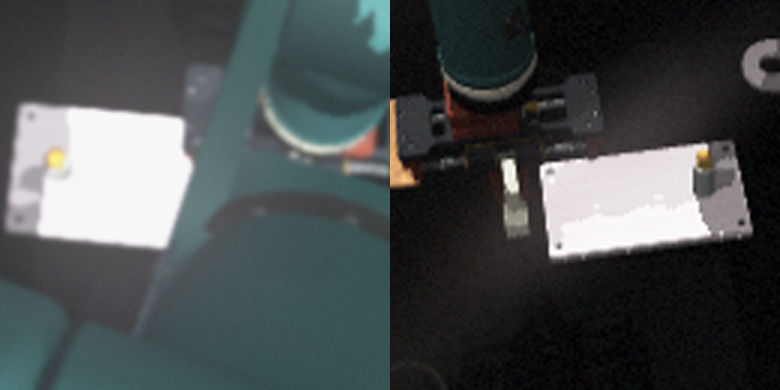

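The plate is clear. Next I return the scraper to its pad without turning it.

```bash
python3 -m handwheel '[[16.9,-18,0,0],[16.9,-18,0,0],[16.9,-18,0,0],[16.9,-18,0,0],[16.9,-18,0,0],[16.9,-18,0,0],[16.9,-18,0,0],[16.9,-18,0,0],[0,0,0,0],[0,0,15,0],[0,0,15,0],[0,0,12,0],[0,0,4,0],[0,0,3,0],[0,0,0,0],[0,0,0,0]]'; python3 go.py .4 -.2345 .0285
```

```text
clock: 16.35
tcp_pos: [0.3971, -0.2338, 0.0285]
orientation: [-3.141, 0.0, 3.064]
force: [-0.2, -1.0, 0.1]
gripper_width: 0.157
finger_force: 30.0
clock 16.35 yaw 175.6 pos [ 0.3971 -0.2338  0.0285] translate now [-2.9 -0.5 -0. ]
```

```bash
python3 -m handwheel '[[0,0,0,0],[0,0,0,0],[0,0,0,0],[0,0,-20,0],[0,0,-30,0],[0,0,-30,0],[0,0,-30,0],[0,0,0,0]]' -0.3; cat > sp.py <<'E'
from fit import *
from m import blob
def spacers(want=(66,56,46,36),g={66:(.3987,.197),56:(.5537,.209),46:(.5371,.363),36:(.4212,.3526)}):
    T,S=cam('top'),cam('scene')
    for d in want:
        pt=[*g[d],.008];ps=[*g[d],.006]
        for c,p in((T,pt),(S,ps)):
            q=np.array(proj(c,p))/.64;b=blob(c,q);print(d,b[1],onz(c,*b[0],p[2])[:2],'thr',b[3])
    return T,S
if __name__=='__main__':
    T,S=spacers()
    print('knob',fit([T],MOD['knob'],0,(.543,-.3685),mx(45),(-40,-15,10)),fit([S],MOD['knob'],0,(.543,-.3685),mx(30),(-40,-15,10)),fit([T,S],MOD['knob'],0,(.543,-.3685),mx(40),(-40,-15,10)))
E
python3 sp.py; python3 go.py .3987 .197 .1
```

```text
clock: 17.35
tcp_pos: [0.3983, -0.2348, 0.1401]
orientation: [-3.139, 0.004, 3.064]
force: [0.1, -0.5, -0.3]
gripper_width: 0.35
finger_force: 0.0
66 [26.439  27.5585] [0.3987 0.1974] thr 126.0
66 [16.9702 20.4884] [0.3989 0.1976] thr 78.0
56 [22.2295 23.1911] [0.5532 0.2109] thr 140.0
56 [16.236  18.1696] [0.5532 0.2109] thr 95.0
46 [18.997  19.6744] [0.5372 0.3619] thr 137.0
46 [12.69   15.3344] [0.5368 0.3636] thr 110.0
36 [15.9209 16.2086] [0.4214 0.3521] thr 131.0
36 [10.0768 11.4092] [0.4207 0.3535] thr 94.0
knob (np.float64(0.5483469228510817), np.float64(-0.3663069456581263), np.float64(-33.621821474748444), np.float64(2382.2783203125)) (np.float64(0.5413809160423705), np.float64(-0.36770847600724704), np.float64(-21.799448119986362), np.float64(72.86788940429688)) (np.float64(0.5409374093450167), np.float64(-0.3673979760000475), np.float64(-17.58932116107713), np.float64(2872.90771484375))
clock 17.45 yaw 175.6 pos [ 0.3968 -0.2335  0.1379] translate now [ 31.5 429.4  37.9]
```

```bash
python3 -m handwheel '[[2.4,33,0,0],[2.4,33,0,0],[2.4,33,0,0],[2.4,33,0,0],[2.4,33,0,0],[2.4,33,0,0],[2.4,33,0,0],[2.4,33,0,0],[2.4,33,0,0],[2.4,33,0,0],[2.4,33,0,0],[2.4,33,0,0],[2.4,33,0,0],[0,0,30,0],[0,0,30,0],[0,0,0,0],[0,0,0,0]]' 1;  python3 go.py .3988 .1975 .003
```

```text
clock: 19.58
tcp_pos: [0.3988, 0.1963, 0.078]
orientation: [-3.141, -0.001, 3.064]
force: [0.6, -0.0, -0.3]
gripper_width: 0.996
finger_force: 0.0
clock 19.57 yaw 175.5 pos [0.3988 0.1963 0.078 ] translate now [ 0.   1.2 75. ]
```

```bash
python3 -m handwheel '[[0,1.2,20,0],[0,0,20,0],[0,0,20,0],[0,0,10,0],[0,0,4,0],[0,0,0,0],[0,0,0,0]]';python3 -m handwheel '[[0,0,0,0],[0,0,0,0],[0,0,0,0],[0,0,0,0],[0,0,0,0],[0,0,0,0]]' -1; python3 -m handwheel '[[0,0,-20,0],[0,0,-30,0],[0,0,-30,0],[0,0,-30,0],[0,0,0,0],[0,0,0,0]]'; python3 go.py .539 .0866 .11
```

```text
clock: 20.45
tcp_pos: [0.3996, 0.1978, 0.0047]
orientation: [3.141, 0.001, 3.064]
force: [0.7, -0.6, 0.6]
gripper_width: 1.001
finger_force: 0.0
clock: 21.2
tcp_pos: [0.3992, 0.1977, 0.0043]
orientation: [-3.142, 0.0, 3.064]
force: [-0.5, -0.4, 6.5]
gripper_width: 0.743
finger_force: 30.0
clock: 21.95
tcp_pos: [0.3986, 0.1974, 0.1134]
orientation: [-3.141, -0.001, 3.064]
force: [0.1, 0.4, -0.9]
gripper_width: 0.742
finger_force: 30.0
clock 21.95 yaw 175.6 pos [0.3986 0.1974 0.1134] translate now [-148.6  -99.6    3.3]
```

```bash
python3 -m handwheel '[[-29.8,-20,0,0],[-29.8,-20,0,0],[-29.8,-20,0,0],[-29.8,-20,0,0],[-29.4,-19.6,4,0],[0,0,0,0],[0,0,0,0],[0,0,0,0]]'; python3 go.py .539 .0866 .11; python3 - <<'E'
from fit import *
T,S=cam('top'),cam('scene')
a=[]
for c in(T,S):
    u,v=np.round(proj(c,[.539,.0866,.09])).astype(int);a.append(cv2.resize(c['image'][v-40:v+40,u-40:u+40],(390,390),interpolation=cv2.INTER_CUBIC))
cv2.imwrite('pics/p66.png',np.hstack(a))
E
```

```text
clock: 22.95
tcp_pos: [0.538, 0.0874, 0.1095]
orientation: [-3.141, -0.002, 3.065]
force: [0.5, -0.9, -0.7]
gripper_width: 0.745
finger_force: 30.0
clock 22.95 yaw 175.6 pos [0.538  0.0874 0.1095] translate now [-1.  -0.8 -0.5]
```

View pics/p66.png

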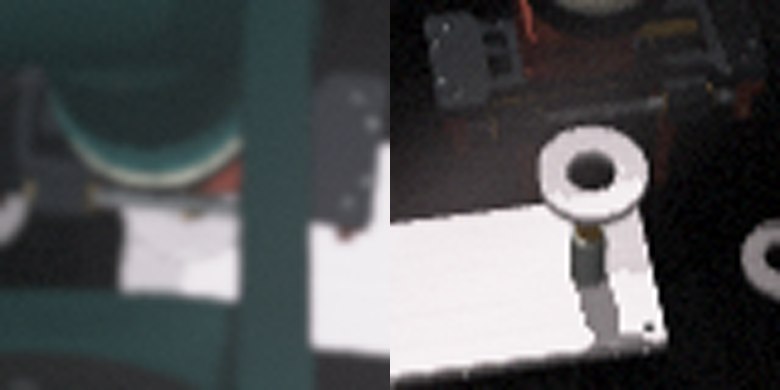

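The scene view shows the ring at (592,172), held over the arbor at (588,240). Next I lower it.

```bash
python3 -m handwheel '[[-1,-0.8,8,0],[0,0,8,0],[0,0,8,0],[0,0,8,0],[0,0,8,0],[0,0,8,0],[0,0,0,0]]'; python3 -m handwheel '[[0,0,8,0],[0,0,8,0],[0,0,8,0],[0,0,8,0],[0,0,8,0],[0,0,3,0],[0,0,0,0],[0,0,0,0]]';python3 go.py .539 .0866 .018
```

```text
clock: 23.92
tcp_pos: [0.5399, 0.0859, 0.0614]
orientation: [-3.141, -0.001, 3.064]
force: [-0.2, -0.5, 0.4]
gripper_width: 0.743
finger_force: 30.0
clock: 24.92
tcp_pos: [0.5408, 0.086, 0.0193]
orientation: [-3.142, 0.0, 3.064]
force: [0.1, -0.5, -0.8]
gripper_width: 0.748
finger_force: 30.0
clock 24.93 yaw 175.6 pos [0.5408 0.086  0.0193] translate now [1.8 0.5 1.3]
```

```bash
python3 -m handwheel '[[1.5,0.5,2,0],[0,0,0,0],[0,0,0,0]]'; python3 -m handwheel '[[0,0,0,0],[0,0,0,0],[0,0,0,0],[0,0,-20,0],[0,0,-30,0],[0,0,-30,0],[0,0,-10,0],[0,0,0,0],[0,0,0,0]]' 1;python3 go.py .5533 .2105 .08
```

```text
clock: 25.3
tcp_pos: [0.5391, 0.0866, 0.0172]
orientation: [-3.142, 0.0, 3.064]
force: [0.8, -0.3, 0.1]
gripper_width: 0.744
finger_force: 30.0
clock: 26.42
tcp_pos: [0.5382, 0.0866, 0.106]
orientation: [-3.141, -0.002, 3.064]
force: [-0.2, -0.4, 0.5]
gripper_width: 0.999
finger_force: 0.0
clock 26.43 yaw 175.6 pos [0.5382 0.0866 0.106 ] translate now [ -5.5 124.7  26. ]
```

```bash
python3 -m handwheel '[[-1.4,31,0,0],[-1.4,31,0,0],[-1.4,31,0,0],[-1.4,31.7,0,0],[0,0,26,0],[0,0,0,0],[0,0,0,0]]' 0.8;python3 go.py .5533 .2108 .0045; python3 sp.py 2>&1 | head -8; python3 - <<'E'
from fit import *
S=cam('scene');T=cam('top')
a=[]
for c in(T,S):
    u,v=np.round(proj(c,[.545,.15,.02])).astype(int);a.append(cv2.resize(c['image'][v-50:v+50,u-50:u+50],(390,390),interpolation=cv2.INTER_CUBIC))
cv2.imwrite('pics/p56.png',np.hstack(a))
E
```

```text
clock: 27.3
tcp_pos: [0.5539, 0.2101, 0.0807]
orientation: [-3.141, -0.001, 3.064]
force: [0.3, -0.0, 0.1]
gripper_width: 0.9
finger_force: 0.0
clock 27.30 yaw 175.5 pos [0.5539 0.2101 0.0807] translate now [ 0.5  0.7 76.2]
66 [28.5062 61.4851] [0.4097 0.2337] thr 40.0
66 [27.5602 38.4115] [0.3809 0.2326] thr 33.0
56 [29.6331 40.5515] [0.5837 0.1819] thr 56.0
56 [15.6888 18.2615] [0.5546 0.2096] thr 66.0
46 [ 7.0485 16.6394] [0.5512 0.3658] thr 99.0
46 [12.2449 15.0559] [0.5365 0.3638] thr 97.0
36 [56.234  59.7565] [0.4175 0.3514] thr 48.0
36 [ 9.7136 11.2256] [0.4395 0.4202] thr 96.0
```

View pics/p56.png

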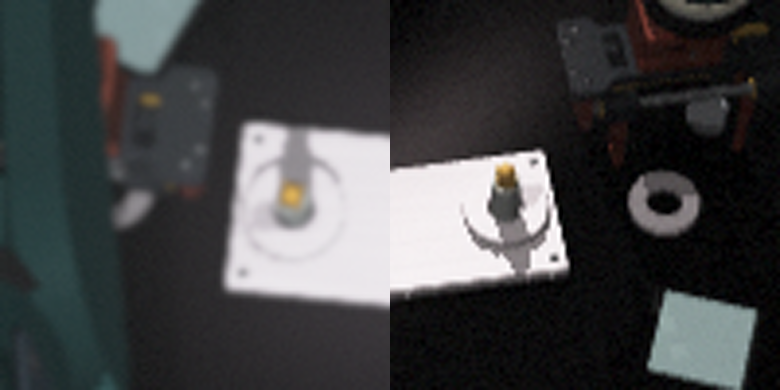

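The 66 ring lies flat round the arbor, at (293,208) in the left crop. The 56 ring is unmoved, at (664,203) in the right crop, between the fingers.

```bash
python3 -m handwheel '[[0,0.7,20,0],[0,0,20,0],[0,0,20,0],[0,0,10,0],[0,0,6,0],[0,0,0,0],[0,0,0,0]]';python3 -m handwheel '[[0,0,0,0],[0,0,0,0],[0,0,0,0],[0,0,0,0],[0,0,0,0],[0,0,0,0]]' -1; python3 -m handwheel '[[0,0,-20,0],[0,0,-30,0],[0,0,-30,0],[0,0,-25,0],[0,0,0,0],[0,0,0,0]]'; python3 go.py .539 .0866 .11
```

```text
clock: 28.38
tcp_pos: [0.5549, 0.2113, 0.0058]
orientation: [3.141, 0.001, 3.064]
force: [1.1, 0.7, -0.5]
gripper_width: 0.904
finger_force: 0.0
clock: 29.12
tcp_pos: [0.5545, 0.2112, 0.0054]
orientation: [-3.142, 0.0, 3.064]
force: [-0.7, 0.2, 3.6]
gripper_width: 0.623
finger_force: 30.0
clock: 29.88
tcp_pos: [0.5537, 0.211, 0.1091]
orientation: [-3.141, -0.001, 3.064]
force: [0.5, -0.1, -0.0]
gripper_width: 0.626
finger_force: 30.0
clock 29.88 yaw 175.6 pos [0.5537 0.211  0.1091] translate now [   5.  -125.2   -0.9]
```

```bash
python3 -m handwheel '[[1.2,-31,0,0],[1.2,-31,0,0],[1.2,-31,0,0],[0.6,-32,0,0],[0,0,0,0],[0,0,0,0]]'; python3 go.py .5395 .0866 .11
```

```text
clock: 30.62
tcp_pos: [0.54, 0.0873, 0.1092]
orientation: [3.141, -0.002, 3.063]
force: [-0.1, 0.5, -0.3]
gripper_width: 0.625
finger_force: 30.0
clock 30.62 yaw 175.5 pos [0.54   0.0873 0.1092] translate now [ 0.4 -0.7 -0.8]
```

```bash
python3 -m handwheel '[[0.4,-0.7,8,0],[0,0,8,0],[0,0,8,0],[0,0,8,0],[0,0,8,0],[0,0,8,0],[0,0,8,0],[0,0,8,0],[0,0,8,0],[0,0,6,0],[0,0,0,0],[0,0,0,0]]'; python3 go.py .5395 .0866 .0285
```

```text
clock: 32.12
tcp_pos: [0.5402, 0.0862, 0.0323]
orientation: [-3.142, 0.0, 3.064]
force: [-0.1, -0.2, -0.2]
gripper_width: 0.625
finger_force: 30.0
clock 32.12 yaw 175.6 pos [0.5402 0.0862 0.0323] translate now [0.8 0.3 3.8]
```

```bash
python3 -m handwheel '[[0.5,0.3,3,0],[0,0,0,0],[0,0,0,0]]'; python3 -m handwheel '[[0,0,0,0],[0,0,0,0],[0,0,0,0],[0,0,-20,0],[0,0,-30,0],[0,0,-30,0],[0,0,0,0]]' 0.5;python3 -m handwheel '[[0,0,0,10],[0,0,0,10],[0,0,0,10],[0,0,0,10],[0,0,0,10],[0,0,0,10],[0,0,0,10],[0,0,0,10],[0,0,0,10],[0,0,0,0],[0,0,0,0]]'; python3 go.py .537 .3628 .10
```

```text
clock: 32.5
tcp_pos: [0.5396, 0.0866, 0.0292]
orientation: [-3.142, 0.0, 3.064]
force: [0.1, 0.6, -0.3]
gripper_width: 0.623
finger_force: 30.0
clock: 33.38
tcp_pos: [0.5415, 0.0866, 0.1113]
orientation: [3.141, 0.005, 3.064]
force: [0.8, -0.3, 0.3]
gripper_width: 0.751
finger_force: 0.0
clock: 34.75
tcp_pos: [0.5391, 0.0865, 0.1085]
orientation: [-3.14, 0.0, 1.497]
force: [-0.5, -0.1, 0.2]
gripper_width: 0.754
finger_force: 0.0
clock 34.75 yaw 85.8 pos [0.5391 0.0865 0.1085] translate now [275.4 -22.6   8.4]
```

```bash
python3 -m handwheel '[[34.4,-2.8,1,0],[34.4,-2.8,1,0],[34.4,-2.8,1,0],[34.4,-2.8,1,0],[34.4,-2.8,1,0],[34.4,-2.8,1,0],[34.4,-2.8,1,0],[34.4,-2.8,1,0],[0,0,10,0],[0,0,10,0],[0,0,0,0],[0,0,0,0]]'; python3 go.py .537 .3628 .0045; python3 - <<'E'
from sp import *
S=cam('scene');T=cam('top')
for d,g in((46,(.537,.363)),(36,(.421,.353))):
    b=blob(S,np.array(proj(S,[*g,.006]))/.64);print(d,b[1],onz(S,*b[0],.006)[:2])
a=[]
for c,p in((S,[.545,.09,.02]),(S,[.5,.36,.02])):
    u,v=np.round(proj(c,p)).astype(int);a.append(cv2.resize(c['image'][v-50:v+50,u-50:u+50],(390,390),interpolation=cv2.INTER_CUBIC))
cv2.imwrite('pics/p46.png',np.hstack(a))
E
```

```text
clock: 36.25
tcp_pos: [0.5386, 0.3616, 0.081]
orientation: [-3.141, 0.001, 1.492]
force: [0.8, -0.4, -0.1]
gripper_width: 0.751
finger_force: 0.0
clock 36.25 yaw 85.5 pos [0.5386 0.3616 0.081 ] translate now [ 1.1 -1.7 76.5]
46 [12.8582 15.5368] [0.5371 0.3633]
36 [ 9.7015 11.352 ] [0.3874 0.3394]
```

View pics/p46.png

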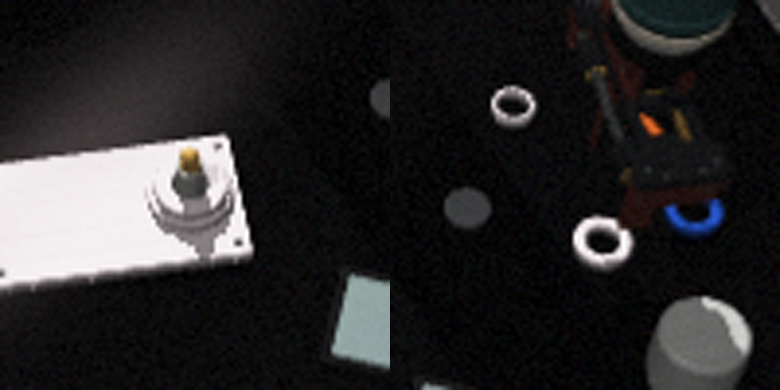

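The 56 ring is stacked. The 46 is in place at (603,243). The 36 has been knocked aside to about (.387,.339), at (513,105), which I'll allow for later.

```bash
python3 -m handwheel '[[1.4,-1.6,20,0],[0,0,20,0],[0,0,20,0],[0,0,10,0],[0,0,6,0],[0,0,0,0],[0,0,0,0]]';python3 -m handwheel '[[0,0,0,0],[0,0,0,0],[0,0,0,0],[0,0,0,0],[0,0,0,0],[0,0,0,0]]' -1; python3 -m handwheel '[[0,0,-20,0],[0,0,-30,0],[0,0,-30,0],[0,0,-27,0],[0,0,0,0],[0,0,0,0]]'; python3 go.py .539 .0866 .11
```

```text
clock: 37.22
tcp_pos: [0.5375, 0.3644, 0.0057]
orientation: [3.141, -0.0, 1.493]
force: [-0.3, -0.9, -0.2]
gripper_width: 0.749
finger_force: 0.0
clock: 37.98
tcp_pos: [0.5373, 0.3643, 0.0054]
orientation: [3.141, -0.0, 1.493]
force: [-0.0, -0.0, 4.3]
gripper_width: 0.503
finger_force: 30.0
clock: 38.72
tcp_pos: [0.5365, 0.3639, 0.1117]
orientation: [-3.141, 0.001, 1.493]
force: [-0.4, -0.3, -0.2]
gripper_width: 0.502
finger_force: 30.0
clock 38.73 yaw 85.6 pos [0.5365 0.3639 0.1117] translate now [-276.3   23.9    1.8]
```

```bash
python3 -m handwheel '[[-34.4,3,0,0],[-34.4,3,0,0],[-34.4,3,0,0],[-34.4,3,0,0],[-34.4,3,0,0],[-34.4,3,0,0],[-34.4,3,0,0],[-34.4,3,0,0],[0,0,0,0],[0,0,0,0]]'; python3 go.py .5393 .0878 .11
```

```text
clock: 39.98
tcp_pos: [0.539, 0.0883, 0.1113]
orientation: [-3.14, -0.0, 1.493]
force: [0.1, -1.2, -0.8]
gripper_width: 0.504
finger_force: 30.0
clock 39.98 yaw 85.5 pos [0.539  0.0883 0.1113] translate now [-0.5  0.4  1.3]
```

```bash
python3 -m handwheel '[[-0.5,0.4,8,0],[0,0,8,0],[0,0,8,0],[0,0,8,0],[0,0,8,0],[0,0,8,0],[0,0,8,0],[0,0,8,0],[0,0,6,0],[0,0,0,0],[0,0,0,0]]'; python3 go.py .5393 .0878 .0385
```

```text
clock: 41.35
tcp_pos: [0.5402, 0.0874, 0.0423]
orientation: [3.141, 0.0, 1.493]
force: [0.8, 0.5, -0.7]
gripper_width: 0.504
finger_force: 30.0
clock 41.35 yaw 85.6 pos [0.5402 0.0874 0.0423] translate now [ 0.3 -0.9  3.8]
```

```bash
python3 -m handwheel '[[0.3,-0.8,3.5,0],[0,0,0,0],[0,0,0,0]]'; python3 -m handwheel '[[0,0,0,0],[0,0,0,0],[0,0,0,0],[0,0,-20,0],[0,0,-30,0],[0,0,-25,0],[0,0,0,0]]' 0.3; python3 - <<'E'
from sp import *
S=cam('scene')
b=blob(S,np.array(proj(S,[.387,.339,.006]))/.64,20);print(b[1],onz(S,*b[0],.006)[:2])
print('knob',fit([S],MOD['knob'],0,(.543,-.3685),mx(30),(-40,-15,10)))
E
python3 go.py .3874 .3394 .1
```

```text
clock: 41.72
tcp_pos: [0.5393, 0.0878, 0.0387]
orientation: [3.142, 0.0, 1.493]
force: [-0.0, -0.8, -0.6]
gripper_width: 0.503
finger_force: 30.0
clock: 42.6
tcp_pos: [0.541, 0.0879, 0.1154]
orientation: [3.137, -0.0, 1.493]
force: [-0.3, 0.6, 0.1]
gripper_width: 0.651
finger_force: 0.0
[ 9.9142 11.4461] [0.3875 0.3397]
knob (np.float64(0.5408449758285802), np.float64(-0.36806431761030245), np.float64(-19.86616684772639), np.float64(65.69628143310547))
clock 42.65 yaw 85.6 pos [0.5399 0.0878 0.1141] translate now [ 239.  -171.5   13.9]
```

```bash
python3 -m handwheel '[[29.8,-21.4,0,0],[29.8,-21.4,0,0],[29.8,-21.4,0,0],[29.8,-21.4,0,0],[29.8,-21.4,5,0],[29.8,-21.4,10,0],[29.8,-21.4,10,0],[29.8,-21.4,10,0],[0,0,0,0],[0,0,0,0]]'; python3 go.py .388 .3390 .0050; python3 - <<'E'
from sp import *
S=cam('scene');T=cam('top')
a=[]
for c,p in((S,[.545,.09,.02]),(S,[.4,.34,.02])):
    u,v=np.round(proj(c,p)).astype(int);a.append(cv2.resize(c['image'][v-50:v+50,u-50:u+50],(390,390),interpolation=cv2.INTER_CUBIC))
cv2.imwrite('pics/p36.png',np.hstack(a))
E
```

```text
clock: 43.9
tcp_pos: [0.3867, 0.3381, 0.0779]
orientation: [-3.141, 0.001, 1.494]
force: [0.1, -0.2, 0.2]
gripper_width: 0.649
finger_force: 0.0
clock 43.90 yaw 85.6 pos [0.3867 0.3381 0.0779] translate now [ 1.1  1.3 72.9]
```

View pics/p36.png

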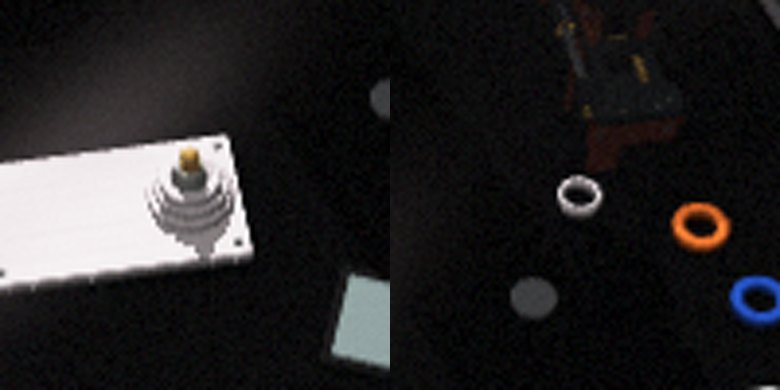

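Three rings are stacked on the arbor at (190,195). The 36 ring is at (580,196), under the gripper.

```bash
python3 -m handwheel '[[1.1,1.3,20,0],[0,0,20,0],[0,0,18,0],[0,0,10,0],[0,0,4,0],[0,0,0,0],[0,0,0,0]]';python3 -m handwheel '[[0,0,0,0],[0,0,0,0],[0,0,0,0],[0,0,0,0],[0,0,0,0],[0,0,0,0]]' -1; python3 -m handwheel '[[0,0,-20,0],[0,0,-30,0],[0,0,-30,0],[0,0,-27,0],[0,0,0,0],[0,0,0,0]]'; python3 go.py .539 .0872 .11; python3 - <<'E'
from sp import *
S=cam('scene');s=r.read_state()['tcp_pos']
b=blob(S,np.array(proj(S,[s[0],s[1],s[2]]))/.64,14);print(s,b[1],onz(S,*b[0],s[2]+.0005)[:2])
E
```

```text
clock: 44.88
tcp_pos: [0.3889, 0.3399, 0.0072]
orientation: [3.141, -0.0, 1.493]
force: [0.7, 0.4, 0.6]
gripper_width: 0.651
finger_force: 0.0
clock: 45.62
tcp_pos: [0.3885, 0.3398, 0.0068]
orientation: [3.141, -0.0, 1.493]
force: [-1.1, -0.4, 4.1]
gripper_width: 0.385
finger_force: 30.0
clock: 46.38
tcp_pos: [0.3879, 0.3393, 0.1128]
orientation: [-3.141, 0.001, 1.493]
force: [0.1, -0.6, -0.5]
gripper_width: 0.383
finger_force: 30.0
clock 46.38 yaw 85.6 pos [0.3879 0.3393 0.1128] translate now [-239.7  170.2    2.8]
[0.3876 0.3391 0.1124] [6.4145 9.7143] [0.3855 0.331 ]
```

```bash
python3 -m handwheel '[[-30,21.3,0,0],[-30,21.3,0,0],[-30,21.3,0,0],[-30,21.3,0,0],[-30,21.3,0,0],[-30,21.3,0,0],[-30,21.3,0,0],[-29.7,21.1,0,0],[0,0,0,0],[0,0,0,0]]'; python3 go.py .5393 .0874 .11;  python3 - <<'E'
from sp import *
S=cam('scene');T=cam('top')
a=[]
for c in(T,S):
    u,v=np.round(proj(c,[.545,.09,.07])).astype(int);a.append(cv2.resize(c['image'][v-30:v+30,u-30:u+30],(390,390),interpolation=cv2.INTER_CUBIC))
cv2.imwrite('pics/q36.png',np.hstack(a))
E
```

```text
clock: 47.68
tcp_pos: [0.5383, 0.0878, 0.1124]
orientation: [-3.139, 0.0, 1.493]
force: [0.2, -0.1, -0.3]
gripper_width: 0.382
finger_force: 30.0
clock 47.67 yaw 85.5 pos [0.5383 0.0878 0.1124] translate now [-0.3  1.1  2.4]
```

View pics/q36.png

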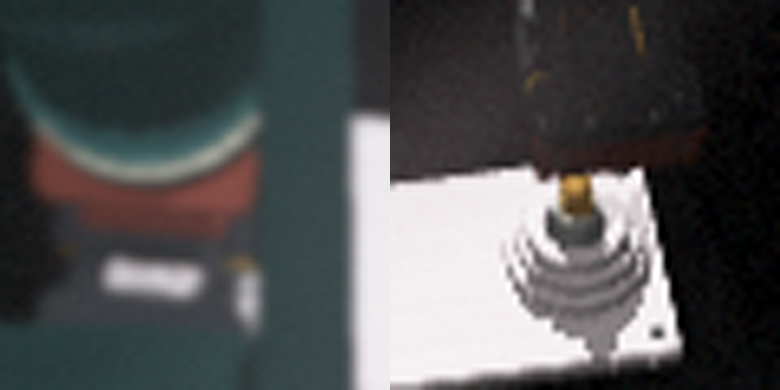

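The gripper hides the ring, so I'll lower by feel while watching the force.

```bash
python3 -m handwheel '[[-0.3,1.1,7,0],[0,0,7,0],[0,0,7,0],[0,0,7,0],[0,0,7,0],[0,0,0,0]]'; python3 -m handwheel '[[0,0,7,0],[0,0,7,0],[0,0,6,0],[0,0,3,0],[0,0,0,0],[0,0,0,0]]'; python3 go.py .5393 .0874 .0505
```

```text
clock: 48.52
tcp_pos: [0.5401, 0.0871, 0.0779]
orientation: [-3.14, 0.0, 1.493]
force: [-0.2, 0.3, 0.8]
gripper_width: 0.383
finger_force: 30.0
clock: 49.28
tcp_pos: [0.5408, 0.0872, 0.0558]
orientation: [3.141, 0.0, 1.493]
force: [-0.0, -0.5, 0.5]
gripper_width: 0.381
finger_force: 30.0
clock 49.27 yaw 85.6 pos [0.5408 0.0872 0.0558] translate now [ 0.1 -1.5  5.3]
```

```bash
python3 -m handwheel '[[0,-1.3,4.5,0],[0,0,0,0],[0,0,0,0]]'; python3 -m handwheel '[[0,0,0,0],[0,0,0,0],[0,0,0,0],[0,0,-20,0],[0,0,-30,0],[0,0,-20,0],[0,0,0,0],[0,0,0,0]]' -0.2; python3 - <<'E'
from sp import *
S=cam('scene');T=cam('top')
for t in(40,50,60): print('T',t,fit([T],MOD['knob'],0,(.543,-.3685),mx(t),(-50,-30,-10)))
for t in(20,30): print('S',t,fit([S],MOD['knob'],0,(.543,-.3685),mx(t),(-50,-30,-10)))
a=[]
for c in(T,S):
    u,v=np.round(proj(c,[.543,-.3685,.02])).astype(int);p=c['image'][v-17:v+17,u-17:u+17].astype(float);p=np.clip(p*255/p.max()*1.2,0,255).astype(np.uint8)
    a.append(cv2.resize(p,(390,390),interpolation=cv2.INTER_CUBIC));print(u,v)
cv2.imwrite('pics/kn.png',np.hstack(a))
E
```

```text
clock: 49.65
tcp_pos: [0.5393, 0.0873, 0.0511]
orientation: [-3.141, 0.0, 1.493]
force: [-0.2, 0.1, -0.7]
gripper_width: 0.384
finger_force: 30.0
clock: 50.65
tcp_pos: [0.5388, 0.0872, 0.1205]
orientation: [-3.141, 0.0, 1.493]
force: [-0.6, 0.3, -1.2]
gripper_width: 0.401
finger_force: 1.5
T 40 (np.float64(0.5423361178474461), np.float64(-0.3674293760508108), np.float64(-26.416491353534614), np.float64(515.03515625))
T 50 (np.float64(0.5425833034707305), np.float64(-0.3684421689186727), np.float64(-16.654827307533765), np.float64(43.62485885620117))
T 60 (np.float64(0.5425648046262852), np.float64(-0.36846929012972296), np.float64(-16.63246534354945), np.float64(50.83049392700195))
S 20 (np.float64(0.5421401208376967), np.float64(-0.3678586187334148), np.float64(-20.228014495371674), np.float64(712.33447265625))
S 30 (np.float64(0.5411559846053533), np.float64(-0.3679957252551052), np.float64(-19.325703526534554), np.float64(66.088134765625))
403 191
111 227
```

View pics/kn.png

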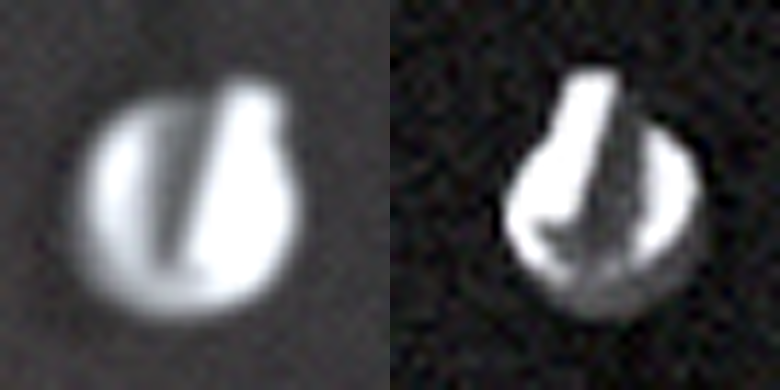

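The −0.2 opening (35 mm) was too narrow for the 36 ring, so it may still be pinched (finger force 1.5 N). I'll go back down and open wider.

```bash
python3 -m handwheel '[[0,0,10,0],[0,0,10,0],[0,0,10,0],[0,0,10,0],[0,0,10,0],[0,0,8,0],[0,0,6,0],[0,0,4.5,0],[0,0,0,0],[0,0,0,0]]'; python3 go.py .5393 .0874 .051;  python3 -m handwheel '[[0,0,0,0],[0,0,0,0],[0,0,0,0],[0,0,0,0]]' 0.3; python3 -m handwheel '[[0,0,-20,0],[0,0,-30,0],[0,0,-20,0],[0,0,0,0],[0,0,0,0]]'; python3 - <<'E'
from sp import *
S=cam('scene');T=cam('top')
a=[]
for c in(T,S):
    u,v=np.round(proj(c,[.545,.09,.07])).astype(int);a.append(cv2.resize(c['image'][v-30:v+30,u-30:u+30],(390,390),interpolation=cv2.INTER_CUBIC))
cv2.imwrite('pics/r36.png',np.hstack(a))
E
```

```text
clock: 52.0
tcp_pos: [0.5395, 0.0873, 0.0529]
orientation: [3.141, 0.0, 1.493]
force: [0.0, 0.1, -1.0]
gripper_width: 0.401
finger_force: 1.5
clock 52.00 yaw 85.6 pos [0.5395 0.0873 0.0529] translate now [ 0.1 -0.2  1.9]
clock: 52.5
tcp_pos: [0.5394, 0.0873, 0.0527]
orientation: [3.142, 0.0, 1.493]
force: [0.2, 0.7, 0.3]
gripper_width: 0.651
finger_force: 0.0
clock: 53.12
tcp_pos: [0.5388, 0.0872, 0.122]
orientation: [-3.141, 0.0, 1.493]
force: [0.5, 0.0, -0.4]
gripper_width: 0.648
finger_force: 0.0
```

View pics/r36.png

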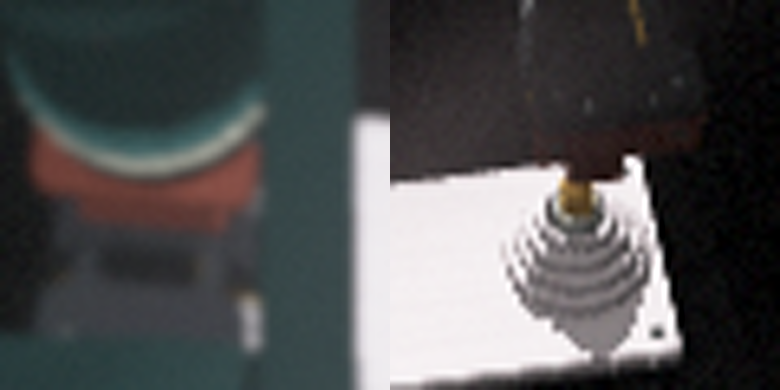

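All four rings are stacked on the arbor at (578,250). Now for the knob.

```bash
python3 -m handwheel '[[0,0,0,-9.6],[0,0,0,-9.7],[0,0,0,-9.7],[0,0,0,-9.7],[0,0,0,-9.7],[0,0,0,-9.7],[0,0,0,-9.7],[0,0,0,-9.7],[0,0,0,0]]' -0.4; python3 go.py .542 -.368 .10 -17
```

```text
clock: 54.35
tcp_pos: [0.5387, 0.0872, 0.1217]
orientation: [-3.141, -0.002, 2.844]
force: [0.3, 0.2, -0.3]
gripper_width: 0.305
finger_force: 0.0
clock 54.35 yaw 163.0 pos [0.5387 0.0872 0.1217] translate now [-136.5 -434.3   21.8]
turn 180.0 j6 1.27 then [136.3 434.4  21.8]
turn -0.0 j6 -1.87 then [-136.3 -434.4   21.8]
```

```bash
python3 -m handwheel '[[-10.5,-33.4,0,0],[-10.5,-33.4,0,0],[-10.5,-33.4,0,0],[-10.5,-33.4,0,0],[-10.5,-33.4,0,0],[-10.5,-33.4,0,0],[-10.5,-33.4,0,0],[-10.5,-33.4,0,0],[-10.5,-33.4,0,0],[-10.5,-33.4,0,0],[-10.5,-33.4,0,0],[-10.5,-33.4,8,0],[-10.5,-33.4,8,0],[0,0,5,0],[0,0,0,0],[0,0,0,0]]'; python3 - <<'E'
from sp import *
S=cam('scene')
print('S',fit([S],MOD['knob'],0,(.543,-.3685),mx(30),(-30,-10)))
E
python3 go.py .542 -.368 .0235 -17
```

```text
clock: 56.35
tcp_pos: [0.5433, -0.3665, 0.1016]
orientation: [3.141, -0.001, 2.846]
force: [-0.1, 0.4, 0.1]
gripper_width: 0.295
finger_force: 0.0
S (np.float64(0.5417442950442023), np.float64(-0.36769215618342116), np.float64(-21.39833912641243), np.float64(1002.8966064453125))
clock 56.40 yaw 163.1 pos [ 0.5435 -0.3666  0.1019] translate now [ 1.  -1.8 78.4]
turn 180.1 j6 1.27 then [-1.   1.8 78.4]
turn 0.1 j6 -1.87 then [ 1.  -1.8 78.4]
```

```bash
python3 -m handwheel '[[1,-1.8,20,0],[0,0,20,0],[0,0,20,0],[0,0,12,0],[0,0,5,0],[0,0,0,0],[0,0,0,0]]';python3 -m handwheel '[[0,0,0,0],[0,0,0,0],[0,0,0,0],[0,0,0,0],[0,0,0,0],[0,0,0,0]]' -1; python3 -m handwheel '[[0,0,-20,0],[0,0,-30,0],[0,0,-30,0],[0,0,-30,0],[0,0,0,0],[0,0,0,0]]'; python3 go.py .539 .0866 .14; python3 - <<'E'
from sp import *
S=cam('scene');s=r.read_state()['tcp_pos']
print('S',fit([S],MOD['knob'],s[2]-.024,s,mx(35),(-17,)))
c=S;u,v=np.round(proj(c,s-[0,0,.01])).astype(int);cv2.imwrite('pics/kg.png',cv2.resize(c['image'][v-30:v+30,u-30:u+30],(500,500),interpolation=cv2.INTER_CUBIC))
E
```

```text
clock: 57.28
tcp_pos: [0.5423, -0.3697, 0.0253]
orientation: [-3.141, 0.001, 2.846]
force: [-1.0, 0.3, 0.3]
gripper_width: 0.302
finger_force: 0.0
clock: 58.02
tcp_pos: [0.5422, -0.3695, 0.0252]
orientation: [-3.141, 0.001, 2.846]
force: [-1.3, 0.5, 5.6]
gripper_width: 0.135
finger_force: 30.0
clock: 58.78
tcp_pos: [0.5415, -0.3689, 0.1342]
orientation: [3.141, -0.001, 2.846]
force: [-0.5, 0.3, -0.6]
gripper_width: 0.14
finger_force: 30.0
clock 58.77 yaw 163.1 pos [ 0.5415 -0.3689  0.1342] translate now [135.1 435.1  -5.6]
S (np.float64(0.5420365191703671), np.float64(-0.36819604637037673), np.float64(-20.55780648583362), np.float64(894.3685302734375))
```

```bash
python3 -m handwheel '[[10.4,33.5,0,0],[10.4,33.5,0,0],[10.4,33.5,0,0],[10.4,33.5,0,0],[10.4,33.5,0,0],[10.4,33.5,0,0],[10.4,33.5,0,0],[10.4,33.5,0,0],[10.4,33.5,0,0],[10.4,33.5,0,0],[10.4,33.5,0,0],[10.4,33.5,0,0],[10.4,33.5,0,0],[0,0,0,0],[0,0,0,0]]'; python3 go.py .539 .0866 .104; python3 - <<'E'
from sp import *
S=cam('scene')
print('brass',fit([S],MOD['brass'],.056,(.539,.087),brass,(0,20,45,65),20))
u,v=np.round(proj(S,[.539,.0866,.08])).astype(int);cv2.imwrite('pics/ka.png',cv2.resize(S['image'][v-35:v+35,u-35:u+35],(560,560),interpolation=cv2.INTER_CUBIC))
E
```

```text
clock: 60.7
tcp_pos: [0.5388, 0.0863, 0.1338]
orientation: [-3.14, -0.002, 2.847]
force: [-0.8, -0.5, 0.3]
gripper_width: 0.136
finger_force: 30.0
clock 60.70 yaw 163.1 pos [0.5388 0.0863 0.1338] translate now [-0.2  0.4 29.8]
brass (np.float64(0.5371150794127358), np.float64(0.08655293002884099), np.float64(75.5445044047493), np.float64(11.705300331115723))
```

View pics/ka.png

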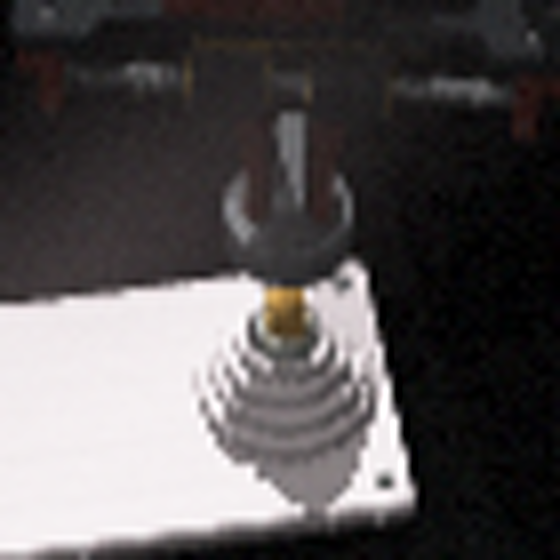

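The knob hangs centred over the brass square (285,230 above 287,308), with the four rings below. The square looks rotated by about −14°, close to the knob's −17°. I'll lower it slowly.

```bash
python3 -m handwheel '[[-0.2,0.3,10,0],[0,0,10,0],[0,0,8,0],[0,0,4,0],[0,0,4,0],[0,0,0,0],[0,0,0,0]]'; python3 go.py .539 .0866 .0932; python3 -m handwheel '[[0,0,1.5,0],[0,0,1.5,0],[0,0,1.5,0],[0,0,1,0],[0,0,0,0]]'
```

```text
clock: 61.62
tcp_pos: [0.54, 0.087, 0.0989]
orientation: [3.142, 0.0, 2.846]
force: [0.5, -0.2, -0.5]
gripper_width: 0.134
finger_force: 30.0
clock 61.62 yaw 163.1 pos [0.54   0.087  0.0989] translate now [ 0.8 -0.7  5.7]
clock: 62.25
tcp_pos: [0.5397, 0.0869, 0.0931]
orientation: [-3.141, -0.0, 2.846]
force: [0.2, 0.3, 0.9]
gripper_width: 0.134
finger_force: 30.0
```

```bash
python3 -m handwheel '[[0.6,-0.4,0,0],[0,0,1,0],[0,0,1,0],[0,0,0,0],[0,0,0,0]]'; python3 go.py .539 .0866 .0812
```

```text
clock: 62.88
tcp_pos: [0.5391, 0.0867, 0.0911]
orientation: [-3.141, -0.0, 2.846]
force: [-0.4, 0.7, -0.3]
gripper_width: 0.134
finger_force: 30.0
clock 62.88 yaw 163.1 pos [0.5391 0.0867 0.0911] translate now [ 0.  -0.1  9.9]
```

No resistance at 91.1 mm, about 2 mm below where the knob would sit on the square, so the hole seems to be entering. I'll continue slowly.

```bash
python3 -m handwheel '[[0,0,1.5,0],[0,0,1.5,0],[0,0,0,0],[0,0,0,0]]';  python3 -m handwheel '[[0,0,1.5,0],[0,0,1.5,0],[0,0,0,0],[0,0,0,0]]'
```

```text
clock: 63.38
tcp_pos: [0.5391, 0.0867, 0.0881]
orientation: [-3.141, -0.0, 2.846]
force: [0.3, 0.7, -1.6]
gripper_width: 0.134
finger_force: 30.0
clock: 63.88
tcp_pos: [0.5391, 0.0867, 0.0851]
orientation: [-3.141, -0.0, 2.846]
force: [0.2, -0.6, 0.1]
gripper_width: 0.131
finger_force: 30.0
```

```bash
python3 -m handwheel '[[0,0,1.5,0],[0,0,1,0],[0,0,0,0],[0,0,0,0]]';  python3 -m handwheel '[[0,0,1,0],[0,0,0.6,0],[0,0,0,0],[0,0,0,0]]'
```

```text
clock: 64.38
tcp_pos: [0.5391, 0.0867, 0.0827]
orientation: [-3.142, -0.0, 2.846]
force: [1.0, -0.0, -0.6]
gripper_width: 0.138
finger_force: 30.0
clock: 64.88
tcp_pos: [0.539, 0.0867, 0.0811]
orientation: [-3.141, -0.0, 2.846]
force: [-0.5, 0.3, 1.9]
gripper_width: 0.137
finger_force: 30.0
```

```bash
python3 -m handwheel '[[0,0,0.7,0],[0,0,0,0],[0,0,0,0]]';  python3 -m handwheel '[[0,0,-0.5,0],[0,0,0,0],[0,0,0,0],[0,0,0,0],[0,0,-10,0],[0,0,-20,0],[0,0,-30,0],[0,0,-30,0],[0,0,0,0]]' -0.4; python3 go.py .45 .3 .2
```

```text
clock: 65.25
tcp_pos: [0.5391, 0.0867, 0.0811]
orientation: [-3.142, 0.0, 2.846]
force: [-2.5, 0.1, 7.7]
gripper_width: 0.136
finger_force: 30.0
clock: 66.38
tcp_pos: [0.5411, 0.0868, 0.1736]
orientation: [3.14, 0.005, 2.846]
force: [0.3, -0.0, 0.6]
gripper_width: 0.297
finger_force: 0.0
clock 66.38 yaw 163.1 pos [0.5411 0.0868 0.1736] translate now [149.2 177.4 -26.9]
```

It stopped firm at the home height (7.7 N at 81.1 mm). I'll move clear and check the final state numerically.

```bash
python3 -m handwheel '[[18.6,28,-3,0],[18.6,28,-3,0],[18.6,28,-3,0],[18.6,28,-3,0],[18.6,28,-3,0],[18.6,28,-3,0],[18.6,28,-3,0],[18.6,28,-3,0],[0,0,0,0]]'; python3 - <<'E'
from sp import *
S=cam('scene');T=cam('top')
print('scr',fit([T],MOD['scraper'],.003,(.397,-.234),white,(-4,)),fit([S],MOD['scraper'],.003,(.397,-.234),white,(-4,)))
dark=lambda z:[fit([c],MOD['knob'],z,(.539,.0866),lambda p:(p.max(2)<150).astype(np.float32)*(p.max(2)>20),(-17,),22) for c in(S,T)]
for z in(.056,.062,.068): print(z,dark(z))
# black spots on the plate, in the top view
M=T['image'].max(2)
for x in np.arange(-.048,.05,.008):
    print(''.join('#' if M[tuple(np.round(proj(T,[.5346+.997*x+.0767*y,.027-.0767*x+.997*y,.012])).astype(int)[::-1])]<110 else '.' for y in np.arange(-.096,.097,.006)))
M=S['image'].max(2);print()
for x in np.arange(-.048,.05,.008):
    print(''.join('#' if M[tuple(np.round(proj(S,[.5346+.997*x+.0767*y,.027-.0767*x+.997*y,.012])).astype(int)[::-1])]<110 else '.' for y in np.arange(-.096,.097,.006)))
E
```

```text
clock: 67.5
tcp_pos: [0.461, 0.3459, 0.194]
orientation: [-3.141, -0.001, 2.849]
force: [-0.2, -0.6, -0.1]
gripper_width: 0.301
finger_force: 0.0
scr (np.float64(0.3968257352375598), np.float64(-0.23421385341518453), np.float64(-3.2025405540885106), np.float64(52.86028289794922)) (np.float64(0.3958121432256314), np.float64(-0.23443177770014834), np.float64(-3.320541748336183), np.float64(46.104148864746094))
0.056 [(np.float64(0.50127115403798), np.float64(0.09213327105019246), np.float64(18.570214362204773), np.float64(917.7842407226562)), (np.float64(0.5452407174065453), np.float64(0.08734272281643926), np.float64(-12.593300026713484), np.float64(758.37109375))]
0.062 [(np.float64(0.5038268107239263), np.float64(0.09116860974587888), np.float64(14.845087935278226), np.float64(937.0153198242188)), (np.float64(0.5445747764225704), np.float64(0.08701351767894354), np.float64(-6.039719020843764), np.float64(757.6559448242188))]
0.068 [(np.float64(0.5006888229494552), np.float64(0.09556324335036209), np.float64(93.37392243237646), np.float64(955.56396484375)), (np.float64(0.542864088072
[... 289 characters left out ...]
...................
.................................
.................................
.............................#...
.................................
.................................
.................................
.................................

.............................#...
...........................###...
........................#..###.#.
........................#######..
........................#######..
.........................######..
........................#...###..
...........................##.#..
........................#####.##.
........................#....#...
.................................
.................................
...............................#.
```

```bash
python3 -c "
from bench import r
print(r.job_done())"
```

```text
the job is handed in; nothing more can be done
None
```

I handed the job in: both chips are off the plate, the scraper is back on its pad, the spacers are stacked 66, 56, 46, 36 from the bottom up, and the knob is on the arbor. The hole already lined up with the square, so I never turned the knob; it stopped firm at the expected home height. My final camera check of the knob was inconclusive, and no verdict came back.

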